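# Move charged battery packs from the charger into the fire-safe insert, order kept

### The job

The four battery packs on the charging station are charged: move them into the four bays of the fire safe's storage insert, one standing upright in each bay, in the same order from left to right as they stand on the charger (leftmost cup to leftmost bay, and so on). Set each pack down gently on the bay floor without dropping it, let go of them all, and leave the screwdriver, the battery holder and the tape roll where they lie.

Things in the scene. Friction and masses are not known exactly. Their poses are not given: they have to be found in the camera images.
- charger: Fixed grey charging station, 316 mm long (y) and 125 mm deep (x), top 36 mm above the table, a strip of four green lamps on its front (-x, robot's side). Origin: centre of its underside. Four adapter cups in a row on it, centred at y = +111, +37, -37, -111 mm, x = 0; +y is the left end seen from the robot. It stands left or right of the insert, turned up to 0.3 rad.
- insert: Fixed slate-grey tray with pale bay floors, 334 mm long over its end lips (y), 78 mm deep (x), 28 mm high, turned up to 0.3 rad, empty at the start. Four equal open bays centred at y = +111, +37, -37, -111 mm, x = 0, each 70 x 70 mm inside; floor 4 mm, wall tops 28 mm above the table; walls and dividers 4 mm thick. Origin: centre of its underside; +y is the left end seen from the robot.
- pack_round: Loose cylindrical battery pack, 34 mm in diameter, 66 mm high plus a 3 mm brass button, bare aluminium with black bands, about 0.15 kg. Starts upright in its own cup, its underside 42 mm above the table, axes parallel to the cup's. Origin: centre of its underside; z up.
- pack_slim: Loose slim grey two-way-radio battery pack, 20 mm (x) by 50 mm (y), 86 mm high, black panels on its broad sides, about 0.14 kg; easily tipped. Starts upright in its own cup, its underside 42 mm above the table, axes parallel to the cup's. Origin: centre of its underside; z up.
- pack_square: Loose dark square camera battery pack, 40 x 40 mm, 70 mm high, about 0.20 kg. Starts upright in its own cup, its underside 42 mm above the table, axes parallel to the cup's. Origin: centre of its underside; z up.
- pack_headed: Loose black stick-type tool battery pack: a stem 36 mm (x) by 38 mm (y) from 0 to 52 mm height, then a wider head 46 mm (x) by 52 mm (y) from 52 to 80 mm height with grey latch buttons on its y sides, about 0.21 kg. Starts upright in its own cup, its underside 42 mm above the table, axes parallel to the cup's. Origin: centre of its underside; z up.
- cup_round: Fixed mid-grey adapter cup on the charger, 70 x 70 x 18 mm, with a well 12 mm deep (round, for 34 mm, 2 mm play all round) where the round pack stands at the start. Origin: centre of its underside, on the charger's top; axes parallel to the charger's. It stays there; which of the four places it has differs from run to run, so it shows that pack's place in the row even when empty.
- cup_slim: Fixed mid-grey adapter cup on the charger, 70 x 70 x 18 mm, with a well 12 mm deep (for 20 x 50 mm, 2 mm play all round) where the slim pack stands at the start. Origin: centre of its underside, on the charger's top; axes parallel to the charger's. It stays there; which of the four places it has differs from run to run, so it shows that pack's place in the row even when empty.
- cup_square: Fixed mid-grey adapter cup on the charger, 70 x 70 x 18 mm, with a well 12 mm deep (for 40 x 40 mm, 2 mm play all round) where the square pack stands at the start. Origin: centre of its underside, on the charger's top; axes parallel to the charger's. It stays there; which of the four places it has differs from run to run, so it shows that pack's place in the row even when empty.
- cup_headed: Fixed mid-grey adapter cup on the charger, 70 x 70 x 18 mm, with a well 12 mm deep (for its 36 x 38 mm stem, 2 mm play all round) where the headed pack stands at the start. Origin: centre of its underside, on the charger's top; axes parallel to the charger's. It stays there; which of the four places it has differs from run to run, so it shows that pack's place in the row even when empty.
- screwdriver: Bystander: loose screwdriver, 170 mm long, lying on the table roughly along x between the two racks. Origin: underside, near its middle.
- holder: Bystander: loose black battery holder 62 x 58 x 18 mm with three small cells, on the table on the robot's side of the charger. Origin: centre of its underside.
- tape: Bystander: loose roll of clear tape, 64 mm across and 24 mm high, on the table on the far side of the insert. Origin: centre of its underside.
There are look-alikes about, which are no part of the job. What is shaped like the pack_square but pink is not meant.

How it is judged:
At the end, for the whole second after the job is handed in: Each pack stands in the bay whose place in the insert's row is that of its own cup in the charger's row: its centre within 26 mm of the bay's centre along both axes of the insert, on the bay floor (under 10 mm), upright within 0.12 rad, released and at rest (x of pack_round in the frame of insert between -0.026 and 0.026 m and z of each of pack_round, pack_slim, pack_square, pack_headed in the frame of insert below 0.01 m and angle between each of pack_round, pack_slim, pack_square, pack_headed's own z axis and vertical below 0.12 rad and linear speed of each of pack_round, pack_slim, pack_square, pack_headed below 0.02 m/s and angular speed of each of pack_round, pack_slim, pack_square, pack_headed below 0.2 rad/s and (y of cup_round in the frame of charger above 0.141 m or y of cup_round in the frame of charger below 0.081 m or y of pack_round in the frame of insert between 0.085 and 0.137 m) and (y of cup_round in the frame of charger above 0.067 m or y of cup_round in the frame of charger below 0.007 m or y of pack_round in the frame of insert between 0.011 and 0.063 m) and (y of cup_round in the frame of charger above -0.007 m or y of cup_round in the frame of charger below -0.067 m or y of pack_round in the frame of insert between -0.063 and -0.011 m) and (y of cup_round in the frame of charger above -0.081 m or y of cup_round in the frame of charger below -0.141 m or y of pack_round in the frame of insert between -0.137 and -0.085 m) and x of pack_slim in the frame of insert between -0.026 and 0.026 m and (y of cup_slim in the frame of charger above 0.141 m or y of cup_slim in the frame of charger below 0.081 m or y of pack_slim in the frame of insert between 0.085 and 0.137 m) and (y of cup_slim in the frame of charger above 0.067 m or y of cup_slim in the frame of charger below 0.007 m or y of pack_slim in the frame of insert between 0.011 and 0.063 m) and (y of cup_slim in the frame of charger above -0.007 m or y of cup_slim in the frame of charger below -0.067 m or y of pack_slim in the frame of insert between -0.063 and -0.011 m) and (y of cup_slim in the frame of charger above -0.081 m or y of cup_slim in the frame of charger below -0.141 m or y of pack_slim in the frame of insert between -0.137 and -0.085 m) and x of pack_square in the frame of insert between -0.026 and 0.026 m and (y of cup_square in the frame of charger above 0.141 m or y of cup_square in the frame of charger below 0.081 m or y of pack_square in the frame of insert between 0.085 and 0.137 m) and (y of cup_square in the frame of charger above 0.067 m or y of cup_square in the frame of charger below 0.007 m or y of pack_square in the frame of insert between 0.011 and 0.063 m) and (y of cup_square in the frame of charger above -0.007 m or y of cup_square in the frame of charger below -0.067 m or y of pack_square in the frame of insert between -0.063 and -0.011 m) and (y of cup_square in the frame of charger above -0.081 m or y of cup_square in the frame of charger below -0.141 m or y of pack_square in the frame of insert between -0.137 and -0.085 m) and x of pack_headed in the frame of insert between -0.026 and 0.026 m and (y of cup_headed in the frame of charger above 0.141 m or y of cup_headed in the frame of charger below 0.081 m or y of pack_headed in the frame of insert between 0.085 and 0.137 m) and (y of cup_headed in the frame of charger above 0.067 m or y of cup_headed in the frame of charger below 0.007 m or y of pack_headed in the frame of insert between 0.011 and 0.063 m) and (y of cup_headed in the frame of charger above -0.007 m or y of cup_headed in the frame of charger below -0.067 m or y of pack_headed in the frame of insert between -0.063 and -0.011 m) and (y of cup_headed in the frame of charger above -0.081 m or y of cup_headed in the frame of charger below -0.141 m or y of pack_headed in the frame of insert between -0.137 and -0.085 m)); the robot touches nothing.
It fails at once if a pack is dropped or thrown: out of the fingers and faster than 0.7 m/s (a fall of about 25 mm) ((linear speed of pack_round above 0.7 m/s and contact force between the fingers and pack_round below 0.05 N) or (linear speed of pack_slim above 0.7 m/s and contact force between the fingers and pack_slim below 0.05 N) or (linear speed of pack_square above 0.7 m/s and contact force between the fingers and pack_square below 0.05 N) or (linear speed of pack_headed above 0.7 m/s and contact force between the fingers and pack_headed below 0.05 N)).
It fails at once if the screwdriver is shifted by more than 30 mm (distance of screwdriver from where it was at the start of the episode above 0.03 m).
It fails at once if the battery holder is shifted by more than 30 mm (distance of holder from where it was at the start of the episode above 0.03 m).
It fails at once if the roll of tape is shifted by more than 30 mm (distance of tape from where it was at the start of the episode above 0.03 m).
It also fails if it takes over 112 s, if anything falls off the work surface, if the arm or the gripper's body presses on something with over 40 N, if the wrist force passes 120 N, or if a joint passes its speed limit or range.

### The arm

A 6-joint arm with a two-finger parallel gripper is mounted at the origin on the work surface. World frame = base frame: x ahead of the robot, y to its left, z up, the work surface at z = 0. Lengths are in m, angles in rad, forces in N, time in s.
With the tool pointing down it reaches from about 0.3 to 0.775 m from the base axis. Payload 14.6 kg.
Tool frame: the origin (TCP) lies at the centre of the arm's flange, where the gripper is bolted on; the fingertips stand 173 mm ahead of it and the grasp point (between the pads) lies 155 mm ahead of it; z points along the fingers, y is the line along which they close (so a half turn about z gives the same grasp; the last joint's range is limited). The gripper opens to 85 mm and grips with 20 to 120 N. Pads are 22 mm wide; open, the fingers measure 114 mm over their backs; the gripper's body (76 mm by 85 mm) begins 54 mm behind the grasp point. The pads swing forward as they close: fully open they stand 13 mm farther back than shut.
Start: joints at [-1.271, 0.3, 1.521, -0, 1.321, -0.067], TCP at [0.197, -0.513, 0.405] pointing down, gripper open.
Joint ranges: [-3.03, 3.03], [-0.79, 2.21], [0.23, 2.52], [-1.04, 4.18], [0, 3.07], [-2.55, 2.55]. Speed limits (rad/s): [2.22, 2.22, 2.57, 3.14, 3.14, 3.14].

### API

Orientations are given as a unit quaternion [w, x, y, z].
In Python, from plant import r gives the robot as it stands.
- The arm moves only by the tool drive_tool, never from a script. Its argument "steps" is a list of rows, each an object of numbers: "tx", "ty", "tz": the shift along the tool's x, y, z in mm; "ax", "ay", "az": the turn, a rotation vector about the tool's x, y, z in degrees; "claw": the closure, from 0 (fully open) to 1 (shut). In form: [{"tx": .., "ty": .., "tz": .., "ax": .., "ay": .., "az": .., "claw": ..}, ...]. A call has 1 to 20 rows; each row shifts and turns the commanded pose from where the row before left it, along the tool's axes as they then stand; what a row does not reach is not made up. A row lasts 1/8 s, in which the tool goes at most 62.5 mm and 10.7 degrees, less where a joint would pass 70% of its speed; a pose out of reach is approached as far as the arm can. A call is refused whole if a number of a shift passes 62.5 or a number of a turn 10.7, either way. A call with a gripper value outside its range is refused whole. The fingers move at their own pace and stop on an object; "force" is the grip in N (left out, the last holds). Time passes only in rows, so rows that do not move let the fingers close. It gives the time, the measured TCP pose, the force, the opening and the grip force at its end, in the units of the state.
- r.observe(): the state, without advancing time (a new reading comes with each control period).
- r.grab_frame(name): name is "scene" or "top"; returns (picture, depth): 480x640x3 uint8, red, green, blue; 480x640 float32, m along the optical axis (not along the pixel's ray), 0 where there is no reading.
- r.camera_params(name): a dict with "fx", "fy", "cx", "cy" (pixels), "eye" and "orientation" of the camera in the world. Camera axes: x right, y down, z forward; pixel columns grow to the right and rows downward; lengths in m; the calibration is good to about 2 mm. A picture is of the moment at which its call begins. camera_params takes no time and is no camera call.
- r.sign_off(): hands the job in; it is judged then, once.
The state is a dict: "t": time; "joint_positions": joint angles; "joint_vel": joint speeds; "tau": joint torques, N m; "tcp_pos": TCP position; "tool_rot": TCP orientation; "ft_force": force on the tool from outside, world axes, zero at the start; "moment": the same for the moment, N m; "width": opening from 0.0 (shut) to 1.0 (fully open); "finger_force": force on a finger pad.
Only numpy, scipy, OpenCV 4.12 (cv2) and the standard library are available. Lean on these libraries where they do the work, as an engineer would, in place of code of your own. Each camera call takes 0.05 s, during which the arm holds its last target. There are 200 camera calls.

## Working session

There is one attempt and no reset: what is moved stays moved. The work goes in short steps, Python scripts to look and compute and a tool call to move; the robot and the scene stay as the last step left them, time stands still between calls to the robot, and variables do not carry over. Pictures are saved under pics/ and viewed, at most 14 in all, crops included, and the job is handed in when it is done.

Besides the shell and the picture viewer there is one more tool, called after "Emit:" by a JSON object that holds its "api" and its "payload". drive_tool: Moves the arm, as the interface text tells. Its arguments: {"type":"object","properties":{"steps":{"type":"array","items":{"type":"object","properties":{"tx":{"type":"number"},"ty":{"type":"number"},"tz":{"type":"number"},"ax":{"type":"number"},"ay":{"type":"number"},"az":{"type":"number"},"claw":{"type":"number"}}}},"force":{"type":"number"}},"required":["steps"]}

```bash
mkdir -p pics; ls; cat > h.py <<'E'
import numpy as np, cv2
from scipy.spatial.transform import Rotation as R
from plant import r
def q(o): return R.from_quat([o[1],o[2],o[3],o[0]])
def grab(n):
    im,d=r.grab_frame(n); np.savez('%s.npz'%n,im=im,d=d); return im,d
def world(n,d):
    p=r.camera_params(n); v,u=np.mgrid[:480,:640]
    c=np.stack([(u-p['cx'])/p['fx']*d,(v-p['cy'])/p['fy']*d,d],-1)
    return c@q(p['orientation']).as_matrix().T+np.array(p['eye'])
def save(n,im): cv2.imwrite('pics/'+n,im[...,::-1])
E
python3 - <<'E'
from h import *
print(r.observe())
for n in('top','scene'):
    im,d=grab(n); save(n+'0.png',im); print(n,r.camera_params(n))
E
```

```text
pics
{'t': 0.0, 'joint_positions': array([-1.27060939e+00,  3.00459429e-01,  1.52161497e+00,  2.23916879e-05,
        1.32070101e+00, -6.66299855e-02]), 'joint_vel': array([-0.00053771, -0.00062545,  0.00077088,  0.00137491, -0.00023588,
        0.0005209 ]), 'tau': array([ 1.03532711e-03, -5.43500233e+01, -3.61788583e+01,  9.97228753e-07,
        4.06799998e-03, -3.78724039e-06]), 'tcp_pos': array([ 0.19722605, -0.51337645,  0.40411326]), 'tool_rot': array([-5.88617147e-04,  9.83228098e-01,  1.82379157e-01, -5.81317270e-05]), 'ft_force': array([-0.59575386,  1.08839745, -0.34634521]), 'moment': array([-0.02524159,  0.02006403,  0.02070606]), 'finger_force': 0.0, 'width': 1.0016238892273315}
top {'fx': 561.9624284386181, 'fy': 561.9624284386181, 'cx': 323.05754428983835, 'cy': 234.47737698914656, 'eye': array([0.35585974, 0.0189145 , 1.03646622]), 'orientation': array([ 0.04802497, -0.7003125 ,  0.7088682 , -0.06900633])}
scene {'fx': 554.8521617242203, 'fy': 554.8521617242203, 'cx': 317.3299303825616, 'cy': 240.389048616971, 'eye': array([1.34115756, 0.29353433, 0.76353557]), 'orientation': array([-0.2509461 ,  0.51307403,  0.74336446, -0.34812409])}
```

View pics/top0.png

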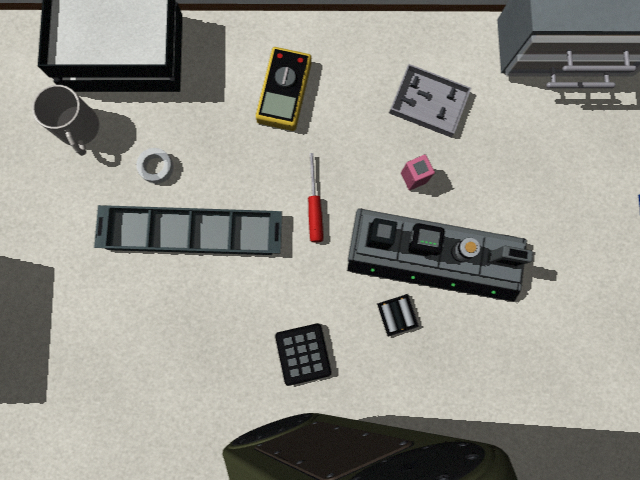

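View pics/scene0.png

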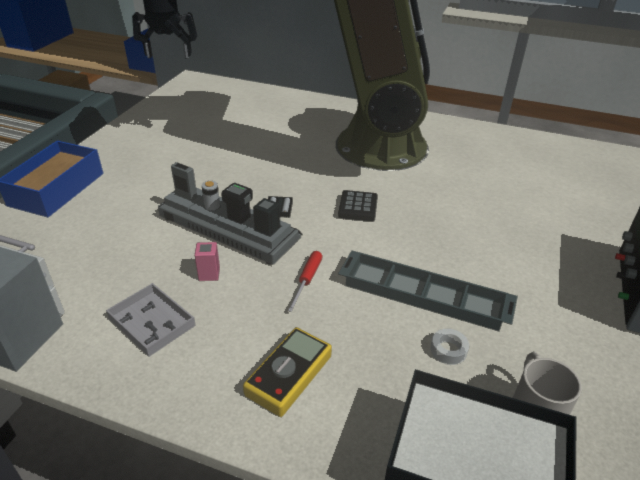

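The top view shows the insert at (190,230) and the charger at (440,252). The row from the left is dark pack (382,233), dark pack (428,238), round (468,247), slim (512,255). The pink look-alike is at (417,172). The screwdriver lies at (315,205), the holder at (398,315) and the tape at (155,166). What could be mistaken: pink block (417,172) for the square pack, and the two dark packs for each other. I'll take one close crop to tell them apart and fit the racks.

```bash
python3 - <<'E'
from h import *
T=np.load('top.npz');S=np.load('scene.npz')
a=cv2.resize(T['im'][200:310,340:540],(800,440),interpolation=cv2.INTER_CUBIC)
b=cv2.resize(S['im'][155:265,150:310],(800,550),interpolation=cv2.INTER_CUBIC)
save('c0.png',a);save('c1.png',b)
W=world('top',T['d']);d=T['d']
roi=np.zeros((480,640),bool)
def rect(x0,y0,x1,y1,z0,z1):
    m=np.zeros((480,640),bool);m[y0:y1,x0:x1]=1
    m&=(W[...,2]>z0)&(W[...,2]<z1)&(d>0); P=W[m]
    c,s,an=cv2.minAreaRect(P[:,:2].astype(np.float32)); return c,s,an,len(P),np.median(P[:,2])
print('ins>.018',rect(85,190,300,270,.018,.04))
print('chg>.025',rect(335,195,545,310,.025,.045))
print('cups',rect(335,195,545,310,.046,.06))
for n,u,v in[('p1',382,230),('p2',428,236),('p3',468,244),('p4',512,252),('pink',417,172)]:
    m=np.zeros((480,640),bool);m[v-26:v+26,u-22:u+22]=1
    z=W[...,2]; zt=np.percentile(z[m&(d>0)],99); k=m&(z>zt-.008); print(n,zt,W[k].mean(0),cv2.minAreaRect(W[k][:,:2].astype(np.float32)),k.sum())
for n,u,v in[('holder',398,315),('screw',316,220),('screwtip',312,160),('tape',155,155)]: print(n,W[v,u])
E
```

```text
ins>.018 ((0.5371513366699219, 0.23086810111999512), (0.3349525034427643, 0.079483263194561), 87.70980834960938, 2432, np.float64(0.028238979981601298))
chg>.025 ((0.48880282044410706, -0.2199331372976303), (0.3163088858127594, 0.11102081835269928), 79.1968994140625, 3762, np.float64(0.03611573448684935))
cups ((0.49404412508010864, -0.22105956077575684), (0.2924664318561554, 0.07163170725107193), 79.02336120605469, 3630, np.float64(0.054764486490104125))
p1 0.11593701401702612 [ 0.51196828 -0.10899653  0.13065728] ((0.43913722038269043, -0.06317063421010971), (0.04895264282822609, 0.22868342697620392), 57.495670318603516) 569
p2 0.12660424384650582 [ 0.49784616 -0.18002866  0.14017683] ((0.4491938650608063, -0.08885267376899719), (0.0613316111266613, 0.278457373380661), 28.47356414794922) 793
p3 0.11295708373240732 [ 0.4843526  -0.25105581  0.12675661] ((0.4253386855125427, -0.12645487487316132), (0.03281396999955177, 0.3222385346889496), 25.404756546020508) 321
p4 0.13224658373420478 [ 0.46977745 -0.31989423  0.15137282] ((0.42645859718322754, -0.16488485038280487), (0.03609379380941391, 0.3921259343624115), 15.75313949584961) 366
pink 0.07390758136747906 [ 0.63059924 -0.18261135  0.09076755] ((0.5140747427940369, -0.0824769139289856), (0.05013534054160118, 0.3724718689918518), 49.680355072021484) 487
holder [ 0.37758639 -0.14537066  0.01959528]
screw [5.51487233e-01 1.43181073e-04 2.71577441e-02]
screwtip [0.66708274 0.00610306 0.02139071]
tape [0.68030064 0.29963115 0.01542994]
```

View pics/c0.png

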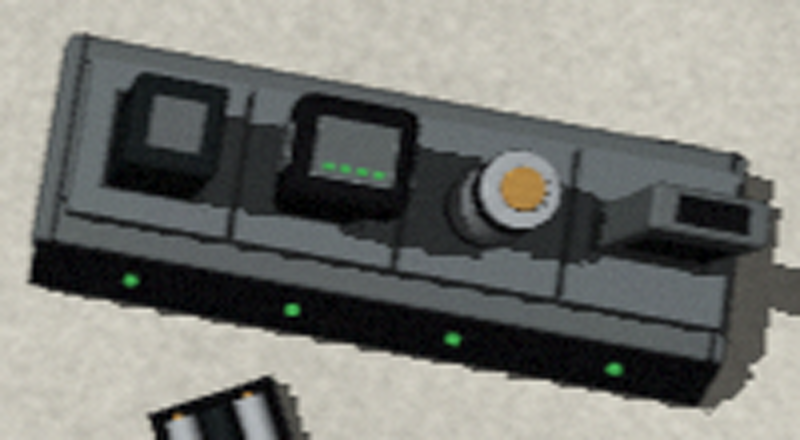

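View pics/c1.png

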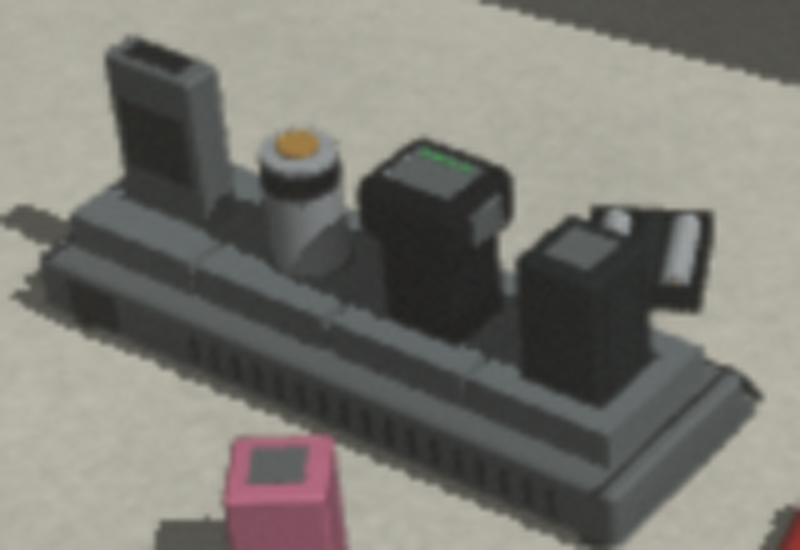

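Row from the left: square (dark, plain, at 382,233), headed (wider head with latches, 428,238), round, slim. The pink block stands off the charger and is left out. The fits check out against the given sizes: cups 292 x 72 mm at z 55 mm, insert 335 x 79 mm at z 28 mm. Poses are charger (0.494, -0.221) with yaw -11.0° and insert (0.537, 0.231) with yaw -2.3°. I'll close the gripper along the charger's x, so the first move turns the tool and comes over the square pack.

Emit:
{"api": "drive_tool", "payload": {"steps": [{"az":-10},{"az":-10},{"az":-10},{"az":-10},{"az":-10},{"az":-8},{"tx":45,"ty":24},{"tx":45,"ty":24},{"tx":45,"ty":24},{"tx":45,"ty":24},{"tx":45,"ty":24},{"tx":45,"ty":24},{"tx":45,"ty":24},{"tx":45,"ty":24},{"tx":45,"ty":24},{"tx":45,"ty":20},{},{}], "force": 30}}

```text
invalid input at $.steps[0]: expected keys tx, ty, tz, ax, ay, az, claw
```

```bash
cat >> h.py <<'E'
CH=(np.array([.494,-.221]),-11.0); IN=(np.array([.537,.231]),-2.3)
def rel(fr,y,h):
    """move in tool axes (mm,deg): turn first, then shift, to (0,y) of the frame at TCP height h"""
    o=r.observe(); M=q(o['tool_rot']).as_matrix(); c,w=fr
    w=np.radians(w); ex=np.array([np.cos(w),np.sin(w)]); ey=np.array([-ex[1],ex[0]])
    D=np.stack([np.r_[ey,0],np.r_[ex,0],[0,0,-1]],1)
    t=np.r_[c+y*ey,h]; p=np.array(o['tcp_pos'])
    print('t %.2f'%o['t'],'p',p.round(4),'turn',np.degrees(R.from_matrix(M.T@D).as_rotvec()).round(2),'shift after turn',(1000*D.T@(t-p)).round(1),'F',o['ft_force'].round(1),'w',round(o['width'],3),'ff',round(o['finger_force'],1))
E
python3 -c "
from h import *
rel(CH,.111,.042+.050+.155)
T=np.load('top.npz');W=world('top',T['d'])
for u,v in[(384,229),(430,234),(471,244),(516,253)]: P=W[v-2:v+3,u-2:u+3].reshape(-1,3);print(np.median(P,0))
"
```

```text
t 0.10 p [ 0.1972 -0.5134  0.4042] turn [-5.000e-02 -3.000e-02 -5.798e+01] shift after turn [454.6 235.5 157.2] F [-0.2  0.6  0.2] w 1.003 ff 0.0
[ 0.51843147 -0.11186989  0.11366717]
[ 0.50750834 -0.18684093  0.12340973]
[ 0.49189583 -0.25742212  0.11188256]
[ 0.47316179 -0.32536996  0.13113659]
```

Emit:
{"api": "drive_tool", "payload": {"steps": [{"tx":0,"ty":0,"tz":0,"ax":0,"ay":0,"az":-10,"claw":0},{"tx":0,"ty":0,"tz":0,"ax":0,"ay":0,"az":-10,"claw":0},{"tx":0,"ty":0,"tz":0,"ax":0,"ay":0,"az":-10,"claw":0},{"tx":0,"ty":0,"tz":0,"ax":0,"ay":0,"az":-10,"claw":0},{"tx":0,"ty":0,"tz":0,"ax":0,"ay":0,"az":-10,"claw":0},{"tx":0,"ty":0,"tz":0,"ax":0,"ay":0,"az":-8,"claw":0},{"tx":45,"ty":24,"tz":0,"ax":0,"ay":0,"az":0,"claw":0},{"tx":45,"ty":24,"tz":0,"ax":0,"ay":0,"az":0,"claw":0},{"tx":45,"ty":24,"tz":0,"ax":0,"ay":0,"az":0,"claw":0},{"tx":45,"ty":24,"tz":0,"ax":0,"ay":0,"az":0,"claw":0},{"tx":45,"ty":24,"tz":0,"ax":0,"ay":0,"az":0,"claw":0},{"tx":45,"ty":24,"tz":0,"ax":0,"ay":0,"az":0,"claw":0},{"tx":45,"ty":24,"tz":0,"ax":0,"ay":0,"az":0,"claw":0},{"tx":45,"ty":24,"tz":0,"ax":0,"ay":0,"az":0,"claw":0},{"tx":45,"ty":24,"tz":0,"ax":0,"ay":0,"az":0,"claw":0},{"tx":45,"ty":20,"tz":0,"ax":0,"ay":0,"az":0,"claw":0},{"tx":0,"ty":0,"tz":0,"ax":0,"ay":0,"az":0,"claw":0},{"tx":0,"ty":0,"tz":0,"ax":0,"ay":0,"az":0,"claw":0}], "force": 30}}

```text
t: 2.35
tcp_pos: [0.5145, -0.1168, 0.4044]
tool_rot: [-0.0, 0.771, 0.636, -0.0]
ft_force: [0.4, 0.2, -0.5]
width: 0.999
finger_force: 0.0
```

```bash
python3 -c "
from h import *
rel(CH,.111,.042+.050+.155)
im,d=grab('scene');save('s1.png',im)"
```

```text
t 2.35 p [ 0.5145 -0.1168  0.4044] turn [-0.04  0.01  0.03] shift after turn [  4.8  -0.2 157.4] F [ 0.4  0.2 -0.5] w 0.999 ff 0.0
```

View pics/s1.png

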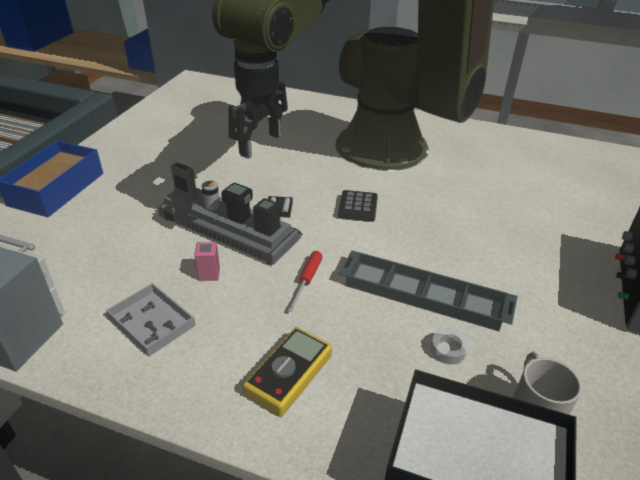

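The scene view shows the open fingers above the row, around (255,140), spread along the charger's x as planned. Now I go down on the square pack.

Emit:
{"api": "drive_tool", "payload": {"steps": [{"tx":5,"ty":0,"tz":40,"ax":0,"ay":0,"az":0,"claw":0},{"tx":0,"ty":0,"tz":40,"ax":0,"ay":0,"az":0,"claw":0},{"tx":0,"ty":0,"tz":30,"ax":0,"ay":0,"az":0,"claw":0},{"tx":0,"ty":0,"tz":20,"ax":0,"ay":0,"az":0,"claw":0},{"tx":0,"ty":0,"tz":17,"ax":0,"ay":0,"az":0,"claw":0},{"tx":0,"ty":0,"tz":10,"ax":0,"ay":0,"az":0,"claw":0},{"tx":0,"ty":0,"tz":0,"ax":0,"ay":0,"az":0,"claw":0},{"tx":0,"ty":0,"tz":0,"ax":0,"ay":0,"az":0,"claw":0}]}}

```text
t: 3.4
tcp_pos: [0.5158, -0.1118, 0.2484]
tool_rot: [0.0, 0.772, 0.636, 0.0]
ft_force: [0.4, -0.0, 0.8]
width: 0.997
finger_force: 0.0
```

```bash
python3 -c "
from h import *
rel(CH,.111,.042+.050+.155)
im,d=grab('scene');a=cv2.resize(im[100:265,130:330],(800,600));im,d=grab('top');b=cv2.resize(im[190:310,340:540],(800,480));save('s2.png',np.vstack([cv2.resize(a,(640,320)),cv2.resize(b,(640,280))]))"
```

```text
t 3.40 p [ 0.5158 -0.1118  0.2484] turn [0.06 0.01 0.02] shift after turn [-0.3 -0.5  1.4] F [ 0.4 -0.   0.8] w 0.997 ff 0.0
```

View pics/s2.png

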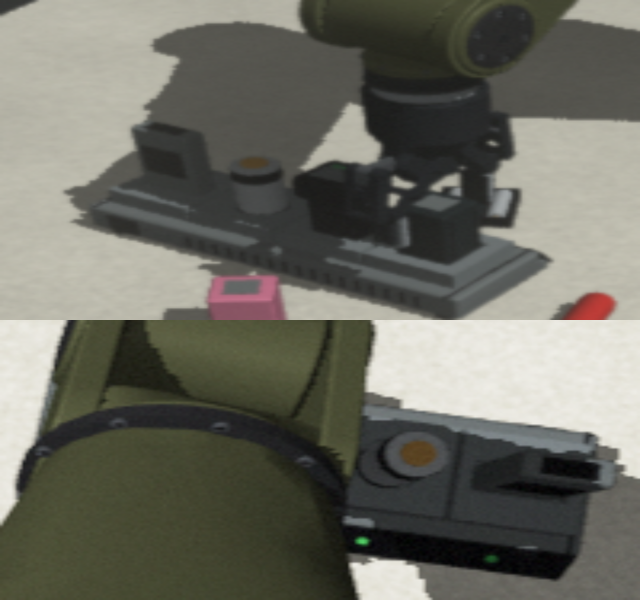

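The crop shows fingers at about (395,225) and (505,205), with the square pack at (440,205). I'll check with depth that they straddle it along the charger's x.

```bash
python3 -c "
from h import *
S=np.load('scene.npz');W=world('scene',S['d']);T=np.load('top.npz')
c,w=CH;w=np.radians(w);ex=np.array([np.cos(w),np.sin(w)]);ey=np.array([-ex[1],ex[0]])
m=(S['d']>0);Q=W-np.r_[c,0];X=Q[...,:2]@ex;Y=Q[...,:2]@ey;Z=W[...,2]
for z0,z1 in((.058,.07),(.07,.085),(.085,.1),(.1,.111),(.111,.13)):
    k=m&(Z>z0)&(Z<z1)&(abs(Y-.111)<.045)&(abs(X)<.09);h,_,_=np.histogram2d(X[k],Y[k],[np.arange(-.08,.081,.01),[.066,.08,.09,.1,.11,.12,.13,.14,.156]]);print(z0);print(h.astype(int).T)
"
```

```text
0.058
[[ 0  0  0  0  0  0  0  0  0  0  0  0  0  0  0  0]
 [ 0  0  0  0  0  0  0  0  0  0  0  0  0  0  0  0]
 [ 0  0  0  0  0  0  0  0  0  0  1  0  0  0  0  0]
 [ 0  0  0  0  0  0  0  0  0  2 14  0  0  0  0  0]
 [ 0  0  0  0  0  0  0  0  0  3 14  0  0  0  0  0]
 [ 0  0  0  0  0  0  1  0  0  4 15  0  0  0  0  0]
 [ 0  0  0  0  0  0  6 13 11 12  4  0  0  0  0  0]
 [ 0  0  0  0  0  0  0  0  0  0  0  0  0  0  0  0]]
0.07
[[ 0  0  0  0  0  0  0  0  0  0  0  0  0  0  0  0]
 [ 0  0  0  0  0  0  0  0  0  0  0  0  0  0  0  0]
 [ 0  0  0  0  0  0  0  0  0  0  0  0  0  0  0  0]
 [ 0  0  0  0  0  0  0  0  0  0 13  0  0  0  0  0]
 [ 0  0  0  0  0  0  0  0  0  4 20  0  0  0  0  0]
 [ 0  0  0  0  0  0  0  0  1  6 20  0  0  0  0  0]
 [ 0  0  0  0  0  0  9 18 17 21  2  0  0  0  0  0]
 [ 0  0  0  0  0  0  0  0  0  0  0  0  0  0  0  0]]
0.085
[[ 0  0  0  0  0  0  0  0  0  0  0  0  0  0  0  0]
 [ 0  0  0  0  0  0  0  0  0  0  0  0  0  0  0  0]
 [ 0  0  0  0  0  0  0  0  0  0  0  0  0  0  0  0]
 [ 0  0  0  9  4  0  0  0  0  1 13  0  0  5  0  0]
 [ 0  0  1  8  5  0  0  0  0  3 21  0  1 15  0  0]
 [ 0  0  0
[... 271 characters left out ...]
3  2  1  0  0  0  0  0  0  0]
 [ 0  0  0  7  8  0  8  4  5  6  9  0  0  8  1  0]
 [ 0  0  3  8 11  0  5  6  5  8 18  0  0 24  3  0]
 [ 0  0  1 10  5  0 10  4  6  9 18  0  6 12  0  0]
 [ 0  0  0  0  0  0  8 13 16 11  7  0  0  0  0  0]
 [ 0  0  0  0  0  0  0  0  0  0  0  0  0  0  0  0]]
0.111
[[ 0  0  0  0  0  0  0  0  0  0  0  0  0  0  0  0]
 [ 0  0  0  0  0  0  0  0  0  0  0  0  0  0  0  0]
 [ 0  0  0  0  0  0  2  0  0  0  0  0  0  0  0  0]
 [ 0  0  0 19  9  0  2  6 11  6  0  0  0  6  3  0]
 [ 0  0  4 19 13  0  3  8  8  9  0  0  1 23  4  0]
 [ 0  0  0 14  3  0  1 11 10  9  2  0  9 18  1  0]
 [ 0  0  0  0  0  0  0  3  3  0  1  0  0  0  0  0]
 [ 0  0  0  0  0  0  0  0  0  0  0  0  0  0  0  0]]
```

The fingers stand at x = ±45 mm with the pack centred between them, so I close and lift.

Emit:
{"api": "drive_tool", "payload": {"steps": [{"tx":0,"ty":0,"tz":0,"ax":0,"ay":0,"az":0,"claw":1},{"tx":0,"ty":0,"tz":0,"ax":0,"ay":0,"az":0,"claw":1},{"tx":0,"ty":0,"tz":0,"ax":0,"ay":0,"az":0,"claw":1},{"tx":0,"ty":0,"tz":0,"ax":0,"ay":0,"az":0,"claw":1},{"tx":0,"ty":0,"tz":0,"ax":0,"ay":0,"az":0,"claw":1},{"tx":0,"ty":0,"tz":0,"ax":0,"ay":0,"az":0,"claw":1},{"tx":0,"ty":0,"tz":0,"ax":0,"ay":0,"az":0,"claw":1},{"tx":0,"ty":0,"tz":0,"ax":0,"ay":0,"az":0,"claw":1}], "force": 30}}

```text
t: 4.5
tcp_pos: [0.5156, -0.1117, 0.2478]
tool_rot: [0.0, 0.772, 0.636, 0.0]
ft_force: [-0.9, 0.5, 4.9]
width: 0.465
finger_force: 31.6
```

Emit:
{"api": "drive_tool", "payload": {"steps": [{"tx":0,"ty":0,"tz":-5,"ax":0,"ay":0,"az":0,"claw":1},{"tx":0,"ty":0,"tz":-15,"ax":0,"ay":0,"az":0,"claw":1},{"tx":0,"ty":0,"tz":-25,"ax":0,"ay":0,"az":0,"claw":1},{"tx":0,"ty":0,"tz":-30,"ax":0,"ay":0,"az":0,"claw":1},{"tx":0,"ty":0,"tz":-25,"ax":0,"ay":0,"az":0,"claw":1},{"tx":0,"ty":0,"tz":-10,"ax":0,"ay":0,"az":0,"claw":1},{"tx":0,"ty":0,"tz":0,"ax":0,"ay":0,"az":8.7,"claw":1},{"tx":0,"ty":0,"tz":0,"ax":0,"ay":0,"az":0,"claw":1}]}}

```text
t: 5.5
tcp_pos: [0.5155, -0.1117, 0.3574]
tool_rot: [-0.0, 0.817, 0.576, -0.0]
ft_force: [-0.9, -0.5, -2.6]
width: 0.464
finger_force: 30.9
```

```bash
python3 -c "
from h import *
rel(IN,.111,.004+.050+.155)"
```

```text
t 5.50 p [ 0.5155 -0.1117  0.3574] turn [ -0.05  -0.   -17.35] shift after turn [454.3   7.8 148.4] F [-0.9 -0.5 -2.6] w 0.464 ff 30.9
```

Width 39.5 mm matches the square pack, but I turned the wrong way. I correct that on the way to the left bay.

Emit:
{"api": "drive_tool", "payload": {"steps": [{"tx":0,"ty":0,"tz":0,"ax":0,"ay":0,"az":-8.7,"claw":1},{"tx":0,"ty":0,"tz":0,"ax":0,"ay":0,"az":-8.7,"claw":1},{"tx":20,"ty":0,"tz":0,"ax":0,"ay":0,"az":0,"claw":1},{"tx":35,"ty":1,"tz":0,"ax":0,"ay":0,"az":0,"claw":1},{"tx":45,"ty":1,"tz":0,"ax":0,"ay":0,"az":0,"claw":1},{"tx":45,"ty":1,"tz":0,"ax":0,"ay":0,"az":0,"claw":1},{"tx":45,"ty":1,"tz":0,"ax":0,"ay":0,"az":0,"claw":1},{"tx":45,"ty":1,"tz":0,"ax":0,"ay":0,"az":0,"claw":1},{"tx":45,"ty":1,"tz":0,"ax":0,"ay":0,"az":0,"claw":1},{"tx":45,"ty":1,"tz":0,"ax":0,"ay":0,"az":0,"claw":1},{"tx":45,"ty":1,"tz":0,"ax":0,"ay":0,"az":0,"claw":1},{"tx":40,"ty":0,"tz":0,"ax":0,"ay":0,"az":0,"claw":1},{"tx":30,"ty":0,"tz":0,"ax":0,"ay":0,"az":0,"claw":1},{"tx":14,"ty":0,"tz":0,"ax":0,"ay":0,"az":0,"claw":1},{"tx":0,"ty":0,"tz":30,"ax":0,"ay":0,"az":0,"claw":1},{"tx":0,"ty":0,"tz":35,"ax":0,"ay":0,"az":0,"claw":1},{"tx":0,"ty":0,"tz":25,"ax":0,"ay":0,"az":0,"claw":1},{"tx":0,"ty":0,"tz":10,"ax":0,"ay":0,"az":0,"claw":1},{"tx":0,"ty":0,"tz":0,"ax":0,"ay":0,"az":0,"claw":1}]}}

```text
t: 7.88
tcp_pos: [0.5417, 0.3415, 0.2577]
tool_rot: [-0.0, 0.721, 0.693, -0.0]
ft_force: [-0.3, -0.3, -2.6]
width: 0.463
finger_force: 30.9
```

```bash
python3 -c "
from h import *
rel(IN,.111,.004+.2058)
im,d=grab('scene');save('s3.png',cv2.resize(im[170:340,320:540],(776,600)))
W=world('scene',d);Q=W-np.r_[IN[0],0];w=np.radians(IN[1]);ex=np.array([np.cos(w),np.sin(w)]);ey=np.array([-ex[1],ex[0]]);X=Q[...,:2]@ex;Y=Q[...,:2]@ey;Z=W[...,2]
m=(d>0)&(abs(X)<.06)&(abs(Y)<.18)
k=m&(Z>.05)&(Z<.075);print('pack X',np.percentile(X[k],[2,98]),'Y',np.percentile(Y[k],[2,98]),k.sum())
k=m&(Z>.024)&(Z<.032);print('walls X',np.percentile(X[k],[1,99]),'Y',np.percentile(Y[k],[1,99]))
"
```

```text
t 7.88 p [0.5417 0.3415 0.2577] turn [-0.02  0.01 -0.01] shift after turn [ 0.4 -0.3 47.9] F [-0.3 -0.3 -2.6] w 0.463 ff 30.9
pack X [0.01840514 0.0243071 ] Y [0.09153782 0.12982149] 209
walls X [-0.038545    0.04179138] Y [-0.16516484  0.16615232]
```

View pics/s3.png

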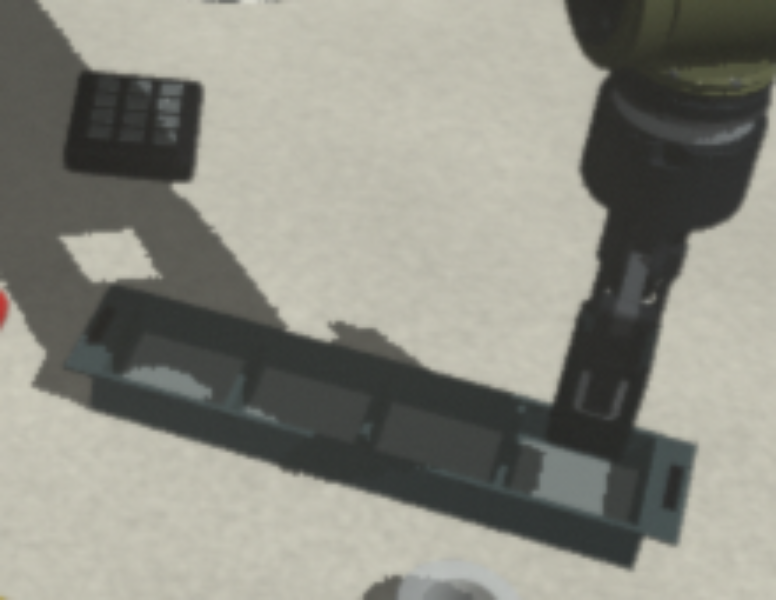

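The pack hangs over the left bay (around 580,430 in the crop) and is centred. I lower it to just above the floor.

Emit:
{"api": "drive_tool", "payload": {"steps": [{"tx":0,"ty":0,"tz":20,"ax":0,"ay":0,"az":0,"claw":1},{"tx":0,"ty":0,"tz":15,"ax":0,"ay":0,"az":0,"claw":1},{"tx":0,"ty":0,"tz":8,"ax":0,"ay":0,"az":0,"claw":1},{"tx":0,"ty":0,"tz":2,"ax":0,"ay":0,"az":0,"claw":1},{"tx":0,"ty":0,"tz":2,"ax":0,"ay":0,"az":0,"claw":1},{"tx":0,"ty":0,"tz":0,"ax":0,"ay":0,"az":0,"claw":1}]}}

```text
t: 8.68
tcp_pos: [0.5418, 0.3416, 0.211]
tool_rot: [0.0, 0.721, 0.693, 0.0]
ft_force: [0.3, -0.4, -2.1]
width: 0.462
finger_force: 31.0
```

Emit:
{"api": "drive_tool", "payload": {"steps": [{"tx":0,"ty":0,"tz":1,"ax":0,"ay":0,"az":0,"claw":1},{"tx":0,"ty":0,"tz":0.5,"ax":0,"ay":0,"az":0,"claw":1},{"tx":0,"ty":0,"tz":0,"ax":0,"ay":0,"az":0,"claw":1}]}}

```text
t: 9.05
tcp_pos: [0.5418, 0.3417, 0.2099]
tool_rot: [0.0, 0.721, 0.693, 0.0]
ft_force: [-2.0, -1.1, 5.8]
width: 0.465
finger_force: 31.8
```

Contact shows at +6 N. I release, go up, and return over the headed pack.

Emit:
{"api": "drive_tool", "payload": {"steps": [{"tx":0,"ty":0,"tz":0,"ax":0,"ay":0,"az":0,"claw":0.4},{"tx":0,"ty":0,"tz":0,"ax":0,"ay":0,"az":0,"claw":0.3},{"tx":0,"ty":0,"tz":0,"ax":0,"ay":0,"az":0,"claw":0},{"tx":0,"ty":0,"tz":0,"ax":0,"ay":0,"az":0,"claw":0},{"tx":0,"ty":0,"tz":0,"ax":0,"ay":0,"az":0,"claw":0},{"tx":0,"ty":0,"tz":0,"ax":0,"ay":0,"az":0,"claw":0},{"tx":0,"ty":0,"tz":-20,"ax":0,"ay":0,"az":0,"claw":0},{"tx":0,"ty":0,"tz":-40,"ax":0,"ay":0,"az":0,"claw":0},{"tx":0,"ty":0,"tz":-50,"ax":0,"ay":0,"az":0,"claw":0},{"tx":0,"ty":0,"tz":-50,"ax":0,"ay":0,"az":0,"claw":0},{"tx":0,"ty":0,"tz":0,"ax":0,"ay":0,"az":8.7,"claw":0},{"tx":0,"ty":0,"tz":0,"ax":0,"ay":0,"az":0,"claw":0}]}}

```text
t: 10.55
tcp_pos: [0.5415, 0.3415, 0.3707]
tool_rot: [0.0, 0.771, 0.636, 0.001]
ft_force: [-0.2, -0.0, -0.6]
width: 1.001
finger_force: 0.0
```

```bash
python3 -c "
from h import *
rel(CH,.037,.042+.066+.155)"
```

```text
t 10.55 p [0.5415 0.3415 0.3707] turn [ 0.07 -0.06  0.06] shift after turn [-524.2   60.7  107.7] F [-0.2 -0.  -0.6] w 1.001 ff 0.0
```

Emit:
{"api": "drive_tool", "payload": {"steps": [{"tx":-50,"ty":6,"tz":0,"ax":0,"ay":0,"az":0,"claw":0},{"tx":-50,"ty":6,"tz":0,"ax":0,"ay":0,"az":0,"claw":0},{"tx":-50,"ty":6,"tz":0,"ax":0,"ay":0,"az":0,"claw":0},{"tx":-50,"ty":6,"tz":0,"ax":0,"ay":0,"az":0,"claw":0},{"tx":-50,"ty":6,"tz":0,"ax":0,"ay":0,"az":0,"claw":0},{"tx":-50,"ty":6,"tz":0,"ax":0,"ay":0,"az":0,"claw":0},{"tx":-50,"ty":6,"tz":0,"ax":0,"ay":0,"az":0,"claw":0},{"tx":-50,"ty":6,"tz":0,"ax":0,"ay":0,"az":0,"claw":0},{"tx":-50,"ty":6,"tz":0,"ax":0,"ay":0,"az":0,"claw":0},{"tx":-50,"ty":6,"tz":0,"ax":0,"ay":0,"az":0,"claw":0},{"tx":-24,"ty":1,"tz":0,"ax":0,"ay":0,"az":0,"claw":0},{"tx":0,"ty":0,"tz":0,"ax":0,"ay":0,"az":0,"claw":0},{"tx":0,"ty":0,"tz":0,"ax":0,"ay":0,"az":0,"claw":0}]}}

```text
t: 12.18
tcp_pos: [0.5018, -0.1838, 0.3691]
tool_rot: [-0.0, 0.771, 0.637, -0.0]
ft_force: [0.1, 0.3, 1.3]
width: 1.003
finger_force: 0.0
```

```bash
python3 -c "
from h import *
rel(CH,.037,.042+.066+.155)
im,d=grab('scene');W=world('scene',d);Z=W[...,2]
def f(F,y,z0,z1):
    Q=W-np.r_[F[0],0];w=np.radians(F[1]);ex=np.array([np.cos(w),np.sin(w)]);ey=np.array([-ex[1],ex[0]]);X=Q[...,:2]@ex;Y=Q[...,:2]@ey
    k=(d>0)&(abs(X)<.036)&(abs(Y-y)<.036)&(Z>z0)&(Z<z1)
    print(y,k.sum(),'X',np.percentile(X[k],[2,98]).round(4),'Y',np.percentile(Y[k],[2,98]).round(4),'ztop',np.percentile(Z[k],95).round(4))
f(IN,.111,.035,.12);f(CH,.037,.1,.14);f(CH,-.037,.07,.14);f(CH,-.111,.07,.14)
"
```

```text
t 12.18 p [ 0.5018 -0.1838  0.3691] turn [-0.03 -0.01  0.13] shift after turn [ -1.   -0.5 106.1] F [0.1 0.3 1.3] w 1.003 ff 0.0
0.111 681 X [-0.0144  0.0247] Y [0.0916 0.1302] ztop 0.0751
0.037 531 X [-0.0168  0.0262] Y [0.016  0.0662] ztop 0.1231
-0.037 332 X [-0.0099  0.0199] Y [-0.0478 -0.018 ] ztop 0.1101
-0.111 579 X [-0.0052  0.0146] Y [-0.1326 -0.0831] ztop 0.1282
```

The square pack is down: top at 75 mm, centred on y = 111 mm. Next is the headed pack.

Emit:
{"api": "drive_tool", "payload": {"steps": [{"tx":1,"ty":1,"tz":35,"ax":0,"ay":0,"az":0,"claw":0},{"tx":0,"ty":0,"tz":30,"ax":0,"ay":0,"az":0,"claw":0},{"tx":0,"ty":0,"tz":25,"ax":0,"ay":0,"az":0,"claw":0},{"tx":0,"ty":0,"tz":12,"ax":0,"ay":0,"az":0,"claw":0},{"tx":0,"ty":0,"tz":4,"ax":0,"ay":0,"az":0,"claw":0},{"tx":0,"ty":0,"tz":0,"ax":0,"ay":0,"az":0,"claw":0},{"tx":0,"ty":0,"tz":0,"ax":0,"ay":0,"az":0,"claw":1},{"tx":0,"ty":0,"tz":0,"ax":0,"ay":0,"az":0,"claw":1},{"tx":0,"ty":0,"tz":0,"ax":0,"ay":0,"az":0,"claw":1},{"tx":0,"ty":0,"tz":0,"ax":0,"ay":0,"az":0,"claw":1},{"tx":0,"ty":0,"tz":0,"ax":0,"ay":0,"az":0,"claw":1},{"tx":0,"ty":0,"tz":0,"ax":0,"ay":0,"az":0,"claw":1},{"tx":0,"ty":0,"tz":0,"ax":0,"ay":0,"az":0,"claw":1}]}}

```text
t: 13.85
tcp_pos: [0.5029, -0.1837, 0.2637]
tool_rot: [0.0, 0.772, 0.636, 0.0]
ft_force: [-3.3, 1.0, 6.1]
width: 0.532
finger_force: 33.1
```

Emit:
{"api": "drive_tool", "payload": {"steps": [{"tx":0,"ty":0,"tz":-5,"ax":0,"ay":0,"az":0,"claw":1},{"tx":0,"ty":0,"tz":-15,"ax":0,"ay":0,"az":0,"claw":1},{"tx":0,"ty":0,"tz":-25,"ax":0,"ay":0,"az":0,"claw":1},{"tx":0,"ty":0,"tz":-30,"ax":0,"ay":0,"az":0,"claw":1},{"tx":0,"ty":0,"tz":-30,"ax":0,"ay":0,"az":0,"claw":1},{"tx":0,"ty":0,"tz":-15,"ax":0,"ay":0,"az":0,"claw":1},{"tx":0,"ty":0,"tz":0,"ax":0,"ay":0,"az":-8.7,"claw":1},{"tx":0,"ty":0,"tz":0,"ax":0,"ay":0,"az":0,"claw":1}]}}

```text
t: 14.85
tcp_pos: [0.5028, -0.1836, 0.3831]
tool_rot: [-0.0, 0.721, 0.693, -0.0]
ft_force: [-0.2, 0.5, -1.8]
width: 0.532
finger_force: 32.5
```

```bash
python3 -c "
from h import *
rel(IN,.037,.004+.2217)"
```

```text
t 14.85 p [ 0.5028 -0.1836  0.3831] turn [-0.02 -0.01 -0.03] shift after turn [452.6  17.5 157.4] F [-0.2  0.5 -1.8] w 0.532 ff 32.5
```

Emit:
{"api": "drive_tool", "payload": {"steps": [{"tx":20,"ty":0,"tz":0,"ax":0,"ay":0,"az":0,"claw":1},{"tx":35,"ty":2,"tz":0,"ax":0,"ay":0,"az":0,"claw":1},{"tx":45,"ty":2,"tz":0,"ax":0,"ay":0,"az":0,"claw":1},{"tx":45,"ty":2,"tz":0,"ax":0,"ay":0,"az":0,"claw":1},{"tx":45,"ty":2,"tz":0,"ax":0,"ay":0,"az":0,"claw":1},{"tx":45,"ty":2,"tz":0,"ax":0,"ay":0,"az":0,"claw":1},{"tx":45,"ty":2,"tz":0,"ax":0,"ay":0,"az":0,"claw":1},{"tx":45,"ty":2,"tz":0,"ax":0,"ay":0,"az":0,"claw":1},{"tx":45,"ty":1,"tz":0,"ax":0,"ay":0,"az":0,"claw":1},{"tx":40,"ty":1,"tz":0,"ax":0,"ay":0,"az":0,"claw":1},{"tx":30,"ty":0,"tz":0,"ax":0,"ay":0,"az":0,"claw":1},{"tx":13,"ty":0,"tz":0,"ax":0,"ay":0,"az":0,"claw":1},{"tx":0,"ty":0,"tz":25,"ax":0,"ay":0,"az":0,"claw":1},{"tx":0,"ty":0,"tz":35,"ax":0,"ay":0,"az":0,"claw":1},{"tx":0,"ty":0,"tz":30,"ax":0,"ay":0,"az":0,"claw":1},{"tx":0,"ty":0,"tz":20,"ax":0,"ay":0,"az":0,"claw":1},{"tx":0,"ty":0,"tz":10,"ax":0,"ay":0,"az":0,"claw":1},{"tx":0,"ty":0,"tz":0,"ax":0,"ay":0,"az":0,"claw":1}]}}

```text
t: 17.1
tcp_pos: [0.5369, 0.2682, 0.263]
tool_rot: [-0.0, 0.721, 0.693, -0.0]
ft_force: [-0.6, 0.4, -1.0]
width: 0.538
finger_force: 32.5
```

```bash
python3 -c "
from h import *
rel(IN,.037,.004+.2217)
im,d=grab('scene');save('s4.png',cv2.resize(im[170:340,320:540],(776,600)))"
```

```text
t 17.10 p [0.5369 0.2682 0.263 ] turn [-0.04  0.02 -0.03] shift after turn [-0.2  1.6 37.3] F [-0.6  0.4 -1. ] w 0.538 ff 32.5
```

View pics/s4.png

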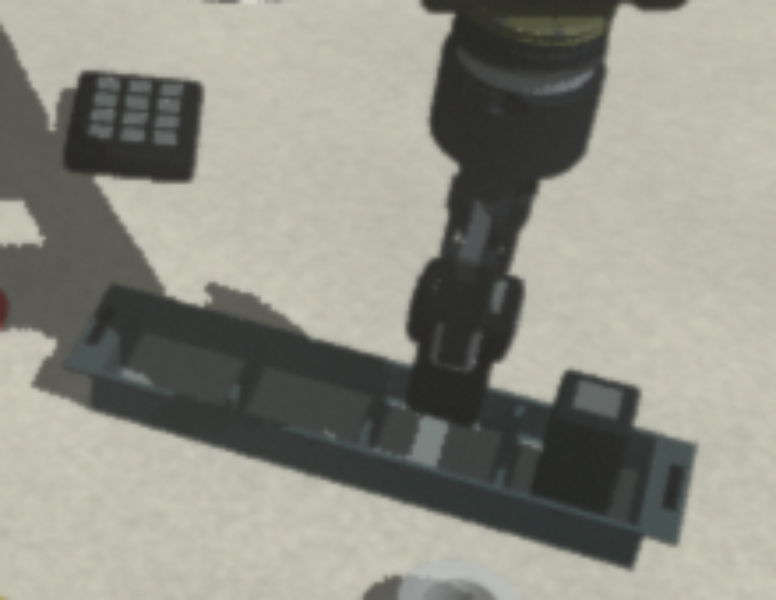

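The square pack stands upright at (590,440), and the headed pack hangs over the second bay at (450,380). I lower it.

Emit:
{"api": "drive_tool", "payload": {"steps": [{"tx":0,"ty":0,"tz":15,"ax":0,"ay":0,"az":0,"claw":1},{"tx":0,"ty":0,"tz":12,"ax":0,"ay":0,"az":0,"claw":1},{"tx":0,"ty":0,"tz":5,"ax":0,"ay":0,"az":0,"claw":1},{"tx":0,"ty":0,"tz":2,"ax":0,"ay":0,"az":0,"claw":1},{"tx":0,"ty":0,"tz":2,"ax":0,"ay":0,"az":0,"claw":1},{"tx":0,"ty":0,"tz":0.5,"ax":0,"ay":0,"az":0,"claw":1},{"tx":0,"ty":0,"tz":0,"ax":0,"ay":0,"az":0,"claw":1}]}}

```text
t: 18.02
tcp_pos: [0.537, 0.2684, 0.2269]
tool_rot: [0.0, 0.721, 0.693, 0.0]
ft_force: [0.0, 0.8, -1.0]
width: 0.538
finger_force: 32.5
```

Emit:
{"api": "drive_tool", "payload": {"steps": [{"tx":0,"ty":0,"tz":1,"ax":0,"ay":0,"az":0,"claw":1},{"tx":0,"ty":0,"tz":0.5,"ax":0,"ay":0,"az":0,"claw":1},{"tx":0,"ty":0,"tz":0,"ax":0,"ay":0,"az":0,"claw":1}]}}

```text
t: 18.4
tcp_pos: [0.537, 0.2685, 0.2257]
tool_rot: [0.0, 0.721, 0.693, 0.0]
ft_force: [-2.3, 0.5, 5.4]
width: 0.538
finger_force: 33.2
```

Emit:
{"api": "drive_tool", "payload": {"steps": [{"tx":0,"ty":0,"tz":0,"ax":0,"ay":0,"az":0,"claw":0.35},{"tx":0,"ty":0,"tz":0,"ax":0,"ay":0,"az":0,"claw":0.2},{"tx":0,"ty":0,"tz":0,"ax":0,"ay":0,"az":0,"claw":0},{"tx":0,"ty":0,"tz":0,"ax":0,"ay":0,"az":0,"claw":0},{"tx":0,"ty":0,"tz":0,"ax":0,"ay":0,"az":0,"claw":0},{"tx":0,"ty":0,"tz":0,"ax":0,"ay":0,"az":0,"claw":0},{"tx":0,"ty":0,"tz":-20,"ax":0,"ay":0,"az":0,"claw":0},{"tx":0,"ty":0,"tz":-40,"ax":0,"ay":0,"az":0,"claw":0},{"tx":0,"ty":0,"tz":-50,"ax":0,"ay":0,"az":0,"claw":0},{"tx":0,"ty":0,"tz":-35,"ax":0,"ay":0,"az":0,"claw":0},{"tx":0,"ty":0,"tz":0,"ax":0,"ay":0,"az":8.7,"claw":0},{"tx":0,"ty":0,"tz":0,"ax":0,"ay":0,"az":0,"claw":0}]}}

```text
t: 19.9
tcp_pos: [0.5367, 0.2683, 0.3716]
tool_rot: [0.0, 0.771, 0.636, 0.001]
ft_force: [0.1, 0.1, 0.5]
width: 0.998
finger_force: 0.0
```

```bash
python3 -c "
from h import *
rel(CH,-.037,.042+.048+.155)"
```

```text
t 19.90 p [0.5367 0.2683 0.3716] turn [ 0.07 -0.05  0.06] shift after turn [-525.5   51.4  126.6] F [0.1 0.1 0.5] w 0.998 ff 0.0
```

Emit:
{"api": "drive_tool", "payload": {"steps": [{"tx":-50,"ty":5,"tz":0,"ax":0,"ay":0,"az":0,"claw":0},{"tx":-50,"ty":5,"tz":0,"ax":0,"ay":0,"az":0,"claw":0},{"tx":-50,"ty":5,"tz":0,"ax":0,"ay":0,"az":0,"claw":0},{"tx":-50,"ty":5,"tz":0,"ax":0,"ay":0,"az":0,"claw":0},{"tx":-50,"ty":5,"tz":0,"ax":0,"ay":0,"az":0,"claw":0},{"tx":-50,"ty":5,"tz":0,"ax":0,"ay":0,"az":0,"claw":0},{"tx":-50,"ty":5,"tz":0,"ax":0,"ay":0,"az":0,"claw":0},{"tx":-50,"ty":5,"tz":0,"ax":0,"ay":0,"az":0,"claw":0},{"tx":-50,"ty":5,"tz":0,"ax":0,"ay":0,"az":0,"claw":0},{"tx":-50,"ty":5,"tz":0,"ax":0,"ay":0,"az":0,"claw":0},{"tx":-24,"ty":3,"tz":0,"ax":0,"ay":0,"az":0,"claw":0},{"tx":0,"ty":0,"tz":0,"ax":0,"ay":0,"az":0,"claw":0},{"tx":0,"ty":0,"tz":0,"ax":0,"ay":0,"az":0,"claw":0}]}}

```text
t: 21.52
tcp_pos: [0.4892, -0.2555, 0.3702]
tool_rot: [-0.0, 0.771, 0.637, -0.0]
ft_force: [0.2, -0.0, -0.6]
width: 0.999
finger_force: 0.0
```

```bash
cat >> h.py <<'E'
def foot(W,d,F,y,z0,z1):
    Z=W[...,2];Q=W-np.r_[F[0],0];w=np.radians(F[1]);ex=np.array([np.cos(w),np.sin(w)]);ey=np.array([-ex[1],ex[0]]);X=Q[...,:2]@ex;Y=Q[...,:2]@ey
    k=(d>0)&(abs(X)<.036)&(abs(Y-y)<.036)&(Z>z0)&(Z<z1)
    print(y,k.sum(),'X',np.percentile(X[k],[2,98]).round(4),'Y',np.percentile(Y[k],[2,98]).round(4),'ztop',np.percentile(Z[k],95).round(4))
E
python3 -c "
from h import *
rel(CH,-.037,.042+.048+.155)
im,d=grab('scene');W=world('scene',d)
for y in(.111,.037): foot(W,d,IN,y,.035,.12)
for y in(-.037,-.111): foot(W,d,CH,y,.07,.14)"
```

```text
t 21.52 p [ 0.4892 -0.2555  0.3702] turn [-0.02 -0.02  0.13] shift after turn [ -2.2  -1.9 125.2] F [ 0.2 -0.  -0.6] w 0.999 ff 0.0
0.111 677 X [-0.0146  0.0245] Y [0.0916 0.1302] ztop 0.0749
0.037 873 X [-0.0196  0.0232] Y [0.0122 0.0621] ztop 0.0851
-0.037 331 X [-0.0099  0.0197] Y [-0.0477 -0.0181] ztop 0.1101
-0.111 585 X [-0.0059  0.0147] Y [-0.1329 -0.0832] ztop 0.1281
```

Headed is down: top at 85 mm, centred at y = 37 mm. Now the round pack.

Emit:
{"api": "drive_tool", "payload": {"steps": [{"tx":0,"ty":0,"tz":40,"ax":0,"ay":0,"az":0,"claw":0},{"tx":0,"ty":0,"tz":35,"ax":0,"ay":0,"az":0,"claw":0},{"tx":0,"ty":0,"tz":30,"ax":0,"ay":0,"az":0,"claw":0},{"tx":0,"ty":0,"tz":15,"ax":0,"ay":0,"az":0,"claw":0},{"tx":0,"ty":0,"tz":5,"ax":0,"ay":0,"az":0,"claw":0},{"tx":0,"ty":0,"tz":0,"ax":0,"ay":0,"az":0,"claw":0},{"tx":0,"ty":0,"tz":0,"ax":0,"ay":0,"az":0,"claw":1},{"tx":0,"ty":0,"tz":0,"ax":0,"ay":0,"az":0,"claw":1},{"tx":0,"ty":0,"tz":0,"ax":0,"ay":0,"az":0,"claw":1},{"tx":0,"ty":0,"tz":0,"ax":0,"ay":0,"az":0,"claw":1},{"tx":0,"ty":0,"tz":0,"ax":0,"ay":0,"az":0,"claw":1},{"tx":0,"ty":0,"tz":0,"ax":0,"ay":0,"az":0,"claw":1},{"tx":0,"ty":0,"tz":0,"ax":0,"ay":0,"az":0,"claw":1},{"tx":0,"ty":0,"tz":0,"ax":0,"ay":0,"az":0,"claw":1}]}}

```text
t: 23.32
tcp_pos: [0.4892, -0.2562, 0.2455]
tool_rot: [0.0, 0.772, 0.636, 0.0]
ft_force: [-1.7, 0.6, 5.5]
width: 0.392
finger_force: 30.0
```

Emit:
{"api": "drive_tool", "payload": {"steps": [{"tx":0,"ty":0,"tz":-5,"ax":0,"ay":0,"az":0,"claw":1},{"tx":0,"ty":0,"tz":-15,"ax":0,"ay":0,"az":0,"claw":1},{"tx":0,"ty":0,"tz":-25,"ax":0,"ay":0,"az":0,"claw":1},{"tx":0,"ty":0,"tz":-30,"ax":0,"ay":0,"az":0,"claw":1},{"tx":0,"ty":0,"tz":-30,"ax":0,"ay":0,"az":0,"claw":1},{"tx":0,"ty":0,"tz":-20,"ax":0,"ay":0,"az":0,"claw":1},{"tx":0,"ty":0,"tz":-5,"ax":0,"ay":0,"az":0,"claw":1},{"tx":0,"ty":0,"tz":0,"ax":0,"ay":0,"az":-8.7,"claw":1},{"tx":0,"ty":0,"tz":0,"ax":0,"ay":0,"az":0,"claw":1}]}}

```text
t: 24.45
tcp_pos: [0.489, -0.2561, 0.3747]
tool_rot: [-0.0, 0.721, 0.693, -0.0]
ft_force: [-0.5, 1.5, -1.1]
width: 0.389
finger_force: 30.1
```

```bash
python3 -c "
from h import *
rel(IN,-.037,.004+.2035)"
```

```text
t 24.45 p [ 0.489  -0.2561  0.3747] turn [-0.05 -0.03 -0.03] shift after turn [451.6  28.4 167.2] F [-0.5  1.5 -1.1] w 0.389 ff 30.1
```

Emit:
{"api": "drive_tool", "payload": {"steps": [{"tx":20,"ty":1,"tz":0,"ax":0,"ay":0,"az":0,"claw":1},{"tx":35,"ty":2,"tz":0,"ax":0,"ay":0,"az":0,"claw":1},{"tx":45,"ty":3,"tz":0,"ax":0,"ay":0,"az":0,"claw":1},{"tx":45,"ty":3,"tz":0,"ax":0,"ay":0,"az":0,"claw":1},{"tx":45,"ty":3,"tz":0,"ax":0,"ay":0,"az":0,"claw":1},{"tx":45,"ty":3,"tz":0,"ax":0,"ay":0,"az":0,"claw":1},{"tx":45,"ty":3,"tz":0,"ax":0,"ay":0,"az":0,"claw":1},{"tx":45,"ty":3,"tz":0,"ax":0,"ay":0,"az":0,"claw":1},{"tx":45,"ty":3,"tz":0,"ax":0,"ay":0,"az":0,"claw":1},{"tx":40,"ty":2,"tz":0,"ax":0,"ay":0,"az":0,"claw":1},{"tx":30,"ty":1,"tz":0,"ax":0,"ay":0,"az":0,"claw":1},{"tx":12,"ty":0,"tz":0,"ax":0,"ay":0,"az":0,"claw":1},{"tx":0,"ty":0,"tz":25,"ax":0,"ay":0,"az":0,"claw":1},{"tx":0,"ty":0,"tz":35,"ax":0,"ay":0,"az":0,"claw":1},{"tx":0,"ty":0,"tz":35,"ax":0,"ay":0,"az":0,"claw":1},{"tx":0,"ty":0,"tz":25,"ax":0,"ay":0,"az":0,"claw":1},{"tx":0,"ty":0,"tz":10,"ax":0,"ay":0,"az":0,"claw":1},{"tx":0,"ty":0,"tz":0,"ax":0,"ay":0,"az":0,"claw":1}]}}

```text
t: 26.7
tcp_pos: [0.5341, 0.1944, 0.2452]
tool_rot: [-0.0, 0.721, 0.693, -0.0]
ft_force: [0.3, -0.1, -1.5]
width: 0.39
finger_force: 30.1
```

```bash
python3 -c "
from h import *
rel(IN,-.037,.004+.2035)
im,d=grab('scene');save('s5.png',cv2.resize(im[170:340,320:540],(776,600)))"
```

```text
t 26.70 p [0.5341 0.1944 0.2452] turn [-0.03  0.01 -0.03] shift after turn [-0.3  1.5 37.7] F [ 0.3 -0.1 -1.5] w 0.39 ff 30.1
```

View pics/s5.png

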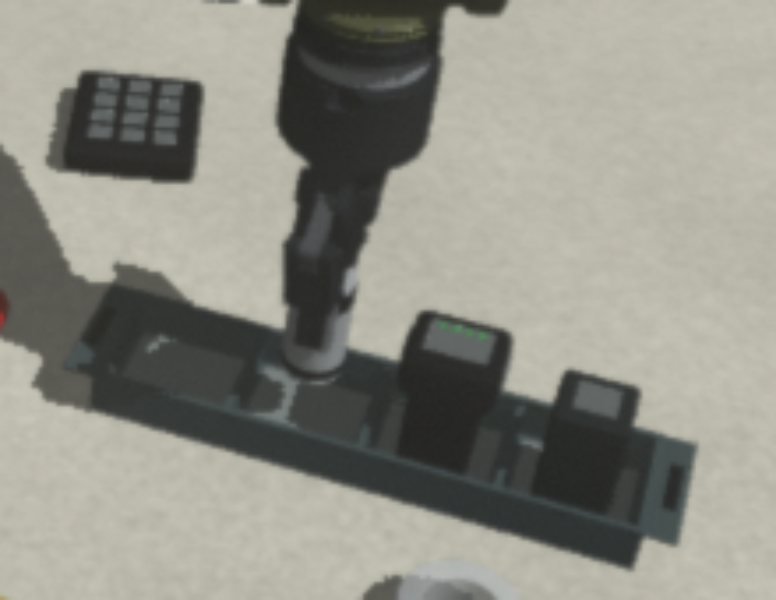

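The headed (455,390) and square (590,440) packs stand upright. The round pack hangs over the third bay at (318,345). I lower it.

Emit:
{"api": "drive_tool", "payload": {"steps": [{"tx":0,"ty":0,"tz":15,"ax":0,"ay":0,"az":0,"claw":1},{"tx":0,"ty":0,"tz":12,"ax":0,"ay":0,"az":0,"claw":1},{"tx":0,"ty":0,"tz":5,"ax":0,"ay":0,"az":0,"claw":1},{"tx":0,"ty":0,"tz":2,"ax":0,"ay":0,"az":0,"claw":1},{"tx":0,"ty":0,"tz":2,"ax":0,"ay":0,"az":0,"claw":1},{"tx":0,"ty":0,"tz":1,"ax":0,"ay":0,"az":0,"claw":1},{"tx":0,"ty":0,"tz":0,"ax":0,"ay":0,"az":0,"claw":1}]}}

```text
t: 27.62
tcp_pos: [0.5342, 0.1945, 0.2083]
tool_rot: [0.0, 0.721, 0.693, 0.0]
ft_force: [-0.2, 0.3, -1.6]
width: 0.388
finger_force: 30.1
```

Emit:
{"api": "drive_tool", "payload": {"steps": [{"tx":0,"ty":0,"tz":0.7,"ax":0,"ay":0,"az":0,"claw":1},{"tx":0,"ty":0,"tz":0.5,"ax":0,"ay":0,"az":0,"claw":1},{"tx":0,"ty":0,"tz":0,"ax":0,"ay":0,"az":0,"claw":1}]}}

```text
t: 28.0
tcp_pos: [0.5342, 0.1945, 0.2076]
tool_rot: [0.0, 0.721, 0.693, 0.0]
ft_force: [-3.0, -0.3, 5.2]
width: 0.387
finger_force: 30.8
```

Emit:
{"api": "drive_tool", "payload": {"steps": [{"tx":0,"ty":0,"tz":0,"ax":0,"ay":0,"az":0,"claw":0.5},{"tx":0,"ty":0,"tz":0,"ax":0,"ay":0,"az":0,"claw":0.4},{"tx":0,"ty":0,"tz":0,"ax":0,"ay":0,"az":0,"claw":0},{"tx":0,"ty":0,"tz":0,"ax":0,"ay":0,"az":0,"claw":0},{"tx":0,"ty":0,"tz":0,"ax":0,"ay":0,"az":0,"claw":0},{"tx":0,"ty":0,"tz":0,"ax":0,"ay":0,"az":0,"claw":0},{"tx":0,"ty":0,"tz":0,"ax":0,"ay":0,"az":0,"claw":0},{"tx":0,"ty":0,"tz":-20,"ax":0,"ay":0,"az":0,"claw":0},{"tx":0,"ty":0,"tz":-40,"ax":0,"ay":0,"az":0,"claw":0},{"tx":0,"ty":0,"tz":-50,"ax":0,"ay":0,"az":0,"claw":0},{"tx":0,"ty":0,"tz":-50,"ax":0,"ay":0,"az":0,"claw":0},{"tx":0,"ty":0,"tz":0,"ax":0,"ay":0,"az":8.7,"claw":0},{"tx":0,"ty":0,"tz":0,"ax":0,"ay":0,"az":0,"claw":0}]}}

```text
t: 29.62
tcp_pos: [0.534, 0.1944, 0.3671]
tool_rot: [0.0, 0.771, 0.636, 0.0]
ft_force: [0.9, -0.1, 0.3]
width: 0.999
finger_force: 0.0
```

```bash
python3 -c "
from h import *
rel(CH,-.111,.042+.058+.155)"
```

```text
t 29.62 p [0.534  0.1944 0.3671] turn [ 0.02 -0.01  0.05] shift after turn [-526.4   40.   112.1] F [ 0.9 -0.1  0.3] w 0.999 ff 0.0
```

Emit:
{"api": "drive_tool", "payload": {"steps": [{"tx":-50,"ty":4,"tz":0,"ax":0,"ay":0,"az":0,"claw":0},{"tx":-50,"ty":4,"tz":0,"ax":0,"ay":0,"az":0,"claw":0},{"tx":-50,"ty":4,"tz":0,"ax":0,"ay":0,"az":0,"claw":0},{"tx":-50,"ty":4,"tz":0,"ax":0,"ay":0,"az":0,"claw":0},{"tx":-50,"ty":4,"tz":0,"ax":0,"ay":0,"az":0,"claw":0},{"tx":-50,"ty":4,"tz":0,"ax":0,"ay":0,"az":0,"claw":0},{"tx":-50,"ty":4,"tz":0,"ax":0,"ay":0,"az":0,"claw":0},{"tx":-50,"ty":4,"tz":0,"ax":0,"ay":0,"az":0,"claw":0},{"tx":-50,"ty":4,"tz":0,"ax":0,"ay":0,"az":0,"claw":0},{"tx":-50,"ty":4,"tz":0,"ax":0,"ay":0,"az":0,"claw":0},{"tx":-24,"ty":2,"tz":0,"ax":0,"ay":0,"az":0,"claw":0},{"tx":0,"ty":0,"tz":0,"ax":0,"ay":0,"az":0,"claw":0},{"tx":0,"ty":0,"tz":0,"ax":0,"ay":0,"az":0,"claw":0}]}}

```text
t: 31.25
tcp_pos: [0.4758, -0.327, 0.3666]
tool_rot: [-0.0, 0.771, 0.637, 0.0]
ft_force: [-0.5, -0.2, 0.1]
width: 0.999
finger_force: 0.0
```

```bash
python3 -c "
from h import *
rel(CH,-.111,.042+.058+.155)
im,d=grab('scene');W=world('scene',d)
for y in(.111,.037,-.037): foot(W,d,IN,y,.035,.12)
foot(W,d,CH,-.111,.07,.14)"
```

```text
t 31.25 p [ 0.4758 -0.327   0.3666] turn [-0.04 -0.03  0.12] shift after turn [ -3.5  -2.4 111.6] F [-0.5 -0.2  0.1] w 0.999 ff 0.0
0.111 686 X [-0.0149  0.0249] Y [0.0916 0.1301] ztop 0.0749
0.037 867 X [-0.0194  0.0232] Y [0.0123 0.0622] ztop 0.0851
-0.037 391 X [-0.0133  0.0179] Y [-0.0527 -0.0212] ztop 0.0725
-0.111 575 X [-0.0058  0.0148] Y [-0.1319 -0.0835] ztop 0.1283
```

All three placed packs sit well. Last is the slim pack.

Emit:
{"api": "drive_tool", "payload": {"steps": [{"tx":-1,"ty":1,"tz":35,"ax":0,"ay":0,"az":0,"claw":0},{"tx":0,"ty":0,"tz":30,"ax":0,"ay":0,"az":0,"claw":0},{"tx":0,"ty":0,"tz":25,"ax":0,"ay":0,"az":0,"claw":0},{"tx":0,"ty":0,"tz":15,"ax":0,"ay":0,"az":0,"claw":0},{"tx":0,"ty":0,"tz":6,"ax":0,"ay":0,"az":0,"claw":0},{"tx":0,"ty":0,"tz":0,"ax":0,"ay":0,"az":0,"claw":0},{"tx":0,"ty":0,"tz":0,"ax":0,"ay":0,"az":0,"claw":1},{"tx":0,"ty":0,"tz":0,"ax":0,"ay":0,"az":0,"claw":1},{"tx":0,"ty":0,"tz":0,"ax":0,"ay":0,"az":0,"claw":1},{"tx":0,"ty":0,"tz":0,"ax":0,"ay":0,"az":0,"claw":1},{"tx":0,"ty":0,"tz":0,"ax":0,"ay":0,"az":0,"claw":1},{"tx":0,"ty":0,"tz":0,"ax":0,"ay":0,"az":0,"claw":1},{"tx":0,"ty":0,"tz":0,"ax":0,"ay":0,"az":0,"claw":1},{"tx":0,"ty":0,"tz":0,"ax":0,"ay":0,"az":0,"claw":1},{"tx":0,"ty":0,"tz":0,"ax":0,"ay":0,"az":0,"claw":1}]}}

```text
t: 33.17
tcp_pos: [0.4757, -0.3291, 0.2558]
tool_rot: [-0.001, 0.772, 0.636, -0.001]
ft_force: [-8.0, 1.3, 2.7]
width: 0.228
finger_force: 29.1
```

Emit:
{"api": "drive_tool", "payload": {"steps": [{"tx":0,"ty":-1,"tz":0,"ax":0,"ay":0,"az":0,"claw":1},{"tx":0,"ty":0,"tz":-5,"ax":0,"ay":0,"az":0,"claw":1},{"tx":0,"ty":0,"tz":-15,"ax":0,"ay":0,"az":0,"claw":1},{"tx":0,"ty":0,"tz":-25,"ax":0,"ay":0,"az":0,"claw":1},{"tx":0,"ty":0,"tz":-30,"ax":0,"ay":0,"az":0,"claw":1},{"tx":0,"ty":0,"tz":-30,"ax":0,"ay":0,"az":0,"claw":1},{"tx":0,"ty":0,"tz":-20,"ax":0,"ay":0,"az":0,"claw":1},{"tx":0,"ty":0,"tz":-5,"ax":0,"ay":0,"az":0,"claw":1},{"tx":0,"ty":0,"tz":0,"ax":0,"ay":0,"az":-8.7,"claw":1},{"tx":0,"ty":0,"tz":0,"ax":0,"ay":0,"az":0,"claw":1}]}}

```text
t: 34.42
tcp_pos: [0.4753, -0.3289, 0.3857]
tool_rot: [-0.0, 0.721, 0.693, -0.0]
ft_force: [-0.3, -0.8, -1.4]
width: 0.23
finger_force: 29.6
```

```bash
python3 -c "
from h import *
rel(IN,-.111,.004+.2138)"
```

```text
t 34.42 p [ 0.4753 -0.3289  0.3857] turn [-0.02 -0.02 -0.02] shift after turn [450.9  39.2 167.9] F [-0.3 -0.8 -1.4] w 0.23 ff 29.6
```

Emit:
{"api": "drive_tool", "payload": {"steps": [{"tx":20,"ty":1,"tz":0,"ax":0,"ay":0,"az":0,"claw":1},{"tx":35,"ty":3,"tz":0,"ax":0,"ay":0,"az":0,"claw":1},{"tx":45,"ty":4,"tz":0,"ax":0,"ay":0,"az":0,"claw":1},{"tx":45,"ty":4,"tz":0,"ax":0,"ay":0,"az":0,"claw":1},{"tx":45,"ty":4,"tz":0,"ax":0,"ay":0,"az":0,"claw":1},{"tx":45,"ty":4,"tz":0,"ax":0,"ay":0,"az":0,"claw":1},{"tx":45,"ty":4,"tz":0,"ax":0,"ay":0,"az":0,"claw":1},{"tx":45,"ty":4,"tz":0,"ax":0,"ay":0,"az":0,"claw":1},{"tx":45,"ty":4,"tz":0,"ax":0,"ay":0,"az":0,"claw":1},{"tx":40,"ty":3,"tz":0,"ax":0,"ay":0,"az":0,"claw":1},{"tx":28,"ty":2,"tz":0,"ax":0,"ay":0,"az":0,"claw":1},{"tx":13,"ty":1,"tz":0,"ax":0,"ay":0,"az":0,"claw":1},{"tx":0,"ty":0,"tz":25,"ax":0,"ay":0,"az":0,"claw":1},{"tx":0,"ty":0,"tz":35,"ax":0,"ay":0,"az":0,"claw":1},{"tx":0,"ty":0,"tz":35,"ax":0,"ay":0,"az":0,"claw":1},{"tx":0,"ty":0,"tz":25,"ax":0,"ay":0,"az":0,"claw":1},{"tx":0,"ty":0,"tz":10,"ax":0,"ay":0,"az":0,"claw":1},{"tx":0,"ty":0,"tz":0,"ax":0,"ay":0,"az":0,"claw":1}]}}

```text
t: 36.67
tcp_pos: [0.5313, 0.1201, 0.2561]
tool_rot: [-0.0, 0.721, 0.693, -0.0]
ft_force: [0.5, 1.3, -2.1]
width: 0.229
finger_force: 29.6
```

```bash
python3 -c "
from h import *
rel(IN,-.111,.004+.2138)
im,d=grab('scene');save('s6.png',cv2.resize(im[170:340,320:540],(776,600)))"
```

```text
t 36.67 p [0.5313 0.1201 0.2561] turn [-0.02  0.01 -0.03] shift after turn [ 0.1  1.3 38.3] F [ 0.5  1.3 -2.1] w 0.229 ff 29.6
```

View pics/s6.png

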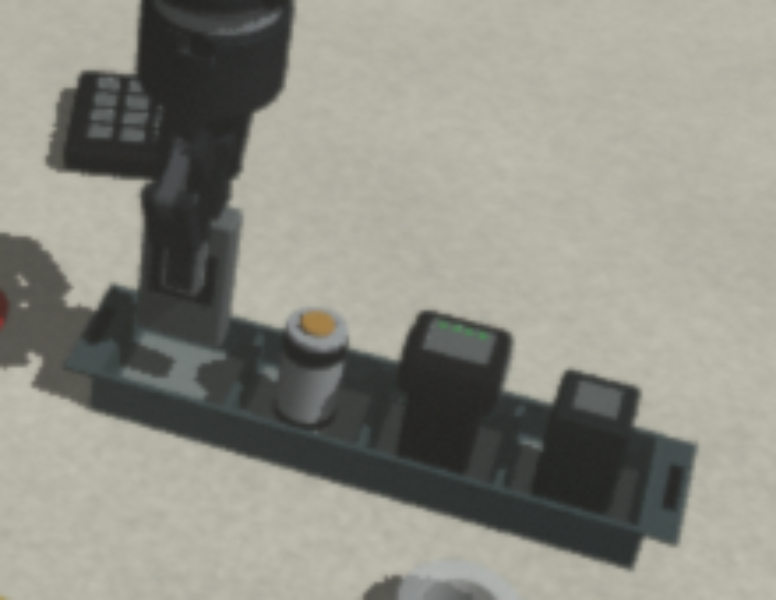

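The slim pack hangs upright over the right bay (190,290), and the other three stand. I lower it.

Emit:
{"api": "drive_tool", "payload": {"steps": [{"tx":0,"ty":0,"tz":15,"ax":0,"ay":0,"az":0,"claw":1},{"tx":0,"ty":0,"tz":12,"ax":0,"ay":0,"az":0,"claw":1},{"tx":0,"ty":0,"tz":5,"ax":0,"ay":0,"az":0,"claw":1},{"tx":0,"ty":0,"tz":2,"ax":0,"ay":0,"az":0,"claw":1},{"tx":0,"ty":0,"tz":2,"ax":0,"ay":0,"az":0,"claw":1},{"tx":0,"ty":0,"tz":1,"ax":0,"ay":0,"az":0,"claw":1},{"tx":0,"ty":0,"tz":0,"ax":0,"ay":0,"az":0,"claw":1}]}}

```text
t: 37.6
tcp_pos: [0.5313, 0.1202, 0.2191]
tool_rot: [0.0, 0.721, 0.693, 0.0]
ft_force: [-0.3, -0.9, -0.8]
width: 0.227
finger_force: 29.6
```

Emit:
{"api": "drive_tool", "payload": {"steps": [{"tx":0,"ty":0,"tz":0.8,"ax":0,"ay":0,"az":0,"claw":1},{"tx":0,"ty":0,"tz":0.5,"ax":0,"ay":0,"az":0,"claw":1},{"tx":0,"ty":0,"tz":0,"ax":0,"ay":0,"az":0,"claw":1}]}}

```text
t: 37.98
tcp_pos: [0.5313, 0.1202, 0.2177]
tool_rot: [0.0, 0.721, 0.693, 0.0]
ft_force: [-0.6, 0.5, -1.0]
width: 0.229
finger_force: 29.7
```

Emit:
{"api": "drive_tool", "payload": {"steps": [{"tx":0,"ty":0,"tz":0.6,"ax":0,"ay":0,"az":0,"claw":1},{"tx":0,"ty":0,"tz":0,"ax":0,"ay":0,"az":0,"claw":1}]}}

```text
t: 38.22
tcp_pos: [0.5313, 0.1202, 0.2177]
tool_rot: [0.0, 0.721, 0.693, 0.0]
ft_force: [-4.8, -0.5, 7.8]
width: 0.233
finger_force: 30.9
```

Contact at +8 N. I release gently, in small steps because this pack tips easily.

Emit:
{"api": "drive_tool", "payload": {"steps": [{"tx":0,"ty":0,"tz":0,"ax":0,"ay":0,"az":0,"claw":0.74},{"tx":0,"ty":0,"tz":0,"ax":0,"ay":0,"az":0,"claw":0.7},{"tx":0,"ty":0,"tz":0,"ax":0,"ay":0,"az":0,"claw":0.6},{"tx":0,"ty":0,"tz":0,"ax":0,"ay":0,"az":0,"claw":0.4},{"tx":0,"ty":0,"tz":0,"ax":0,"ay":0,"az":0,"claw":0},{"tx":0,"ty":0,"tz":0,"ax":0,"ay":0,"az":0,"claw":0},{"tx":0,"ty":0,"tz":0,"ax":0,"ay":0,"az":0,"claw":0},{"tx":0,"ty":0,"tz":0,"ax":0,"ay":0,"az":0,"claw":0},{"tx":0,"ty":0,"tz":0,"ax":0,"ay":0,"az":0,"claw":0},{"tx":0,"ty":0,"tz":-20,"ax":0,"ay":0,"az":0,"claw":0},{"tx":0,"ty":0,"tz":-40,"ax":0,"ay":0,"az":0,"claw":0},{"tx":0,"ty":0,"tz":-50,"ax":0,"ay":0,"az":0,"claw":0},{"tx":0,"ty":0,"tz":-50,"ax":0,"ay":0,"az":0,"claw":0},{"tx":-45,"ty":0,"tz":0,"ax":0,"ay":0,"az":0,"claw":0},{"tx":-45,"ty":0,"tz":0,"ax":0,"ay":0,"az":0,"claw":0},{"tx":-45,"ty":0,"tz":0,"ax":0,"ay":0,"az":0,"claw":0},{"tx":0,"ty":0,"tz":0,"ax":0,"ay":0,"az":0,"claw":0},{"tx":0,"ty":0,"tz":0,"ax":0,"ay":0,"az":0,"claw":0}]}}

```text
t: 40.48
tcp_pos: [0.5259, -0.0144, 0.3771]
tool_rot: [-0.0, 0.721, 0.693, 0.0]
ft_force: [0.2, -0.3, 1.1]
width: 1.0
finger_force: 0.0
```

```bash
python3 -c "
from h import *
im,d=grab('scene');W=world('scene',d)
for y in(.111,.037,-.037,-.111): foot(W,d,IN,y,.035,.12)
print(r.observe()['ft_force'],r.observe()['t']);save('s7.png',im)"
```

```text
0.111 680 X [-0.0141  0.0245] Y [0.0916 0.1302] ztop 0.0749
0.037 870 X [-0.0191  0.0231] Y [0.0123 0.0622] ztop 0.0851
-0.037 394 X [-0.0126  0.0183] Y [-0.0528 -0.0214] ztop 0.0724
-0.111 721 X [-0.0043  0.0144] Y [-0.1351 -0.0868] ztop 0.0909
[-0.45016868  0.49183591 -0.56917257] 40.525
```

View pics/s7.png

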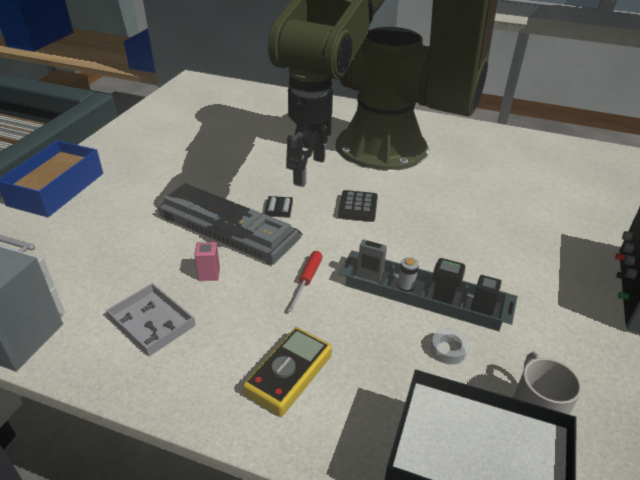

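All four packs stand upright in the bays: slim (372,260), round (409,273), headed (448,280), square (486,295). The screwdriver (305,280), holder (279,206) and tape (449,347) haven't moved.

```bash
python3 -c "
from plant import r
print(r.sign_off())"
```

```text
the job is handed in; nothing more can be done
None
```

All four packs stand upright and released in the insert's bays in the charger's order (square, headed, round, slim from the left); the screwdriver, battery holder and tape roll were left untouched, and the job was handed in at about 40 s, with no verdict returned.

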